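# Pack the carton, heavy part lowest

## Robot

A 7-joint arm with a two-finger parallel gripper is mounted at the origin on a cart in front of the work surface, level with it; the furniture and walls round the work are solid. World frame = base frame: x ahead of the robot, y to its left, z up, the work surface at z = 0. Lengths are in m, angles in rad, forces in N, time in s.
With the tool pointing down it reaches from about 0.425 to 0.875 m from the base axis. Payload 4.7 kg.
Tool frame: the origin (TCP) lies midway between the tips of the shut fingers; the grasp point (between the pads) lies 19 mm behind it; z points along the fingers, y is the direction in which the jaws open and shut (so a half turn about z gives the same grasp; the last joint's range is limited). The gripper opens to 87 mm and grips with 3 to 60 N. Pads are 19 mm wide; open, the fingers measure 117 mm over their backs; the gripper's body (75 mm by 190 mm) begins 51 mm behind the grasp point.
Start: joints at [1.258, 0.321, -0.07, 1.45, 0.023, 1.371, -0.057], TCP at [0.209, -0.616, 0.223] pointing down, gripper open.
Joint ranges: [-2.86, 2.86], [-0.3, 2.09], [-1.38, 1.24], [0.06, 2.45], [-1.56, 4.7], [0.09, 2.05], [-2.69, 2.69]. Speed limits (rad/s): [2.57, 2.57, 3.14, 3.14, 3.14, 3.14, 3.14].

## Interface

Orientations are given as a rotation vector (axis times angle).
In Python, from bench import get_state, eyes, job gives the robot as it stands. The module is installed in compiled form; this text tells all that it offers.
- The arm moves only by the shell command python3 -m jog 'ROWS' [FORCE]. ROWS is JSON, a list that holds one entry, the list of rows, each a list of 5 numbers: the opening, from 0 (shut) to 1 (fully open), then the shift along the tool's x, y, z in units of 40 mm (1.0 is 40 mm), then the turn about the tool's z in units of 5 degrees (1.0 is 5 degrees). In form: [[[jaw, dx, dy, dz, turn], ...]]. A call has 1 to 10 rows; each row shifts and turns the commanded pose from where the row before left it, along the tool's axes as they then stand; what a row does not reach is not made up. A row lasts 1/8 s, in which the tool goes at most 62.5 mm and 10.7 degrees, less where a joint would pass 70% of its speed; a pose out of reach is approached as far as the arm can. A call is refused whole if a number of a shift passes 1 or a number of a turn 1, either way. A call with a gripper value outside its range is refused whole. The fingers move at their own pace and stop on an object; FORCE is the grip in N (left out, the last holds). Time passes only in rows, so rows that do not move let the fingers close. It gives the time, the measured TCP pose, the force and the opening at its end, in the units of the state.
- get_state(): the state, without advancing time (a new reading comes with each control period).
- eyes.get_image(name): name is "scene" or "side" or "wrist"; returns (picture, depth): 384x512x3 uint8, red, green, blue; 384x512 float32, m along the optical axis (not along the pixel's ray), 0 where there is no reading.
- eyes.camera_params(name): a dict with "camera_matrix" (3x3 intrinsics, pixels), "pose" (4x4, takes a point from camera to world coordinates); the wrist camera has in their place "mount" (4x4, takes a point from camera to tool coordinates, whose origin is the TCP and whose axes are the flange's). Camera axes: x right, y down, z forward; pixel columns grow to the right and rows downward; lengths in m; the calibration is good to about 2 mm. A picture is of the moment at which its call begins: read the wrist's pose just before it. camera_params takes no time and is no camera call.
- job.close_job(): hands the job in, once; it reports no verdict.
The state is a dict: "time": time; "joint_positions": joint angles; "qd": joint speeds; "joint_torque": joint torques, N m; "position": TCP position; "tool_rot": TCP orientation; "ft_force": force on the tool from outside, world axes, zero at the start; "torque": the same for the moment, N m; "grip_width": opening from 0.0 (shut) to 1.0 (fully open).
Only numpy, scipy, OpenCV 4.12 (cv2) and the standard library are available. Lean on these libraries where they do the work, as an engineer would, in place of code of your own. Each camera call takes 0.05 s, during which the arm holds its last target. There are 200 camera calls.

## Task

Pack the open cardboard carton for dispatch with the heaviest part lowest: first set the steel manifold block down flat on the carton's floor and let go of it, then lay the light roll of seal tape flat and centred on top of the block. Set both down, do not drop them in.

Things in the scene. Friction and masses are not known exactly. Their poses are not given: they have to be found in the camera images.
- carton_in (a point): Centre of the inner floor (4 mm above the bench top) of an open cardboard carton standing fixed on the bench, its flaps folded down outside. Inside 136 mm along its x by 150 mm along its y; walls 4 mm thick (plus 3 mm flap outside); rim 52 mm above this point. z points up. A bench vice, 210 mm high, stands to the robot's side of it, right of the loose parts: carry things over or round the vice with 250 mm of height.
- manifold_centre (a point): Centre (half-way up, 18 mm above its underside) of the heavy part: a plain steel hydraulic manifold block, about 0.7 kg, lying flat on the bench, 44 mm along its x, 60 mm along its y, 36 mm high (z up), flat parallel sides and flat top with two round dark ports and four small screw holes. To be told from the two narrower, taller bare metal die segments (30x38x50 mm) in front of the lamp.
- tape_centre (a point): Centre (half-way up, 6.5 mm above its underside) of the light part: a roll of seal tape, an off-white ring lying flat on the bench, 55 mm outside diameter, 13 mm thick, with a hole of about 28 mm, about 30 g. z is its axis, pointing up.

How it is judged:
By the outcome, as a careful person would: the job done as asked, in the order asked, and still so for the second after the job is handed in, with the robot touching nothing.
It also fails if it takes over 58 s, if anything falls off the work surface, if the arm or the gripper's body presses on something with over 40 N, if the wrist force passes 120 N, or if a joint passes its speed limit or range.

## Working session

There is one attempt and no reset: what is moved stays moved. The work goes in short steps, Python scripts to look and compute and a shell command to move; the robot and the scene stay as the last step left them, time stands still between calls to the robot, and variables do not carry over. Pictures are saved under pics/ and viewed, about 8 in all and at most 12, crops included, and the job is handed in when it is done.

```bash
mkdir -p pics; cat > h.py <<'E'
import numpy as np, cv2
from scipy.spatial.transform import Rotation as R
from bench import get_state, eyes, job
def shot(n,f=None):
    s=get_state(); im,d=eyes.get_image(n); p=eyes.camera_params(n); K=np.array(p["camera_matrix"])
    if n=="wrist":
        T=np.eye(4);T[:3,:3]=R.from_rotvec(s["tool_rot"]).as_matrix();T[:3,3]=s["position"]
        T=T@np.array(p["mount"])
    else: T=np.array(p["pose"])
    if f: cv2.imwrite("pics/"+f,im[:,:,::-1])
    np.savez("last_%s.npz"%n,im=im,d=d,K=K,T=T)
    return im,d,K,T
def load(n):
    z=np.load("last_%s.npz"%n); return z["im"],z["d"],z["K"],z["T"]
def cloud(d,K,T):
    v,u=np.mgrid[:d.shape[0],:d.shape[1]]
    P=np.stack([(u-K[0,2])/K[0,0]*d,(v-K[1,2])/K[1,1]*d,d],-1)
    W=P@T[:3,:3].T+T[:3,3]; W[d<=0]=np.nan; return W
def ray(u,v,K,T,z):
    r=T[:3,:3]@np.array([(u-K[0,2])/K[0,0],(v-K[1,2])/K[1,1],1.]); return T[:3,3]+r*(z-T[2,3])/r[2]
E
python3 - <<'E'
from h import *
a=shot("scene");b=shot("side");c=shot("wrist")
cv2.imwrite("pics/a.png",cv2.resize(np.hstack([a[0],b[0]])[:,:,::-1],(800,300)))
cv2.imwrite("pics/scene.png",cv2.resize(a[0][:,:,::-1],(800,600)))
cv2.imwrite("pics/side.png",cv2.resize(b[0][:,:,::-1],(800,600)))
s=get_state();print(s)
M=R.from_rotvec(s["tool_rot"]).as_matrix();print(M.round(3)); print(a[3],b[3],a[2],eyes.camera_params("wrist"))
E
```

```text
{'time': 0.15, 'joint_positions': array([ 1.25810221,  0.32163277, -0.07010116,  1.45137827,  0.02262511,
        1.37081747, -0.05690684]), 'qd': array([ 0.00130633, -0.00171489,  0.00076669, -0.00324565,  0.00146431,
        0.0011416 , -0.00253407]), 'joint_torque': array([-3.78536843e-04, -4.91795576e+01, -4.05172063e-01, -3.12874711e+01,
       -6.41282578e-02,  4.05436778e-02,  1.42668682e-04]), 'position': array([ 0.20847865, -0.6152193 ,  0.22173415]), 'tool_rot': array([-3.09834813e+00, -5.10875154e-01,  5.33719692e-04]), 'ft_force': array([ 0.12957792, -0.24914395,  0.06277847]), 'torque': array([ 0.01265549,  0.03165532, -0.00750971]), 'grip_width': 0.9955328472167951}
[[ 0.947  0.321 -0.001]
 [ 0.321 -0.947  0.001]
 [-0.    -0.001 -1.   ]]
[[ 0.97357203 -0.09854486  0.20602528  0.36629752]
 [-0.22753333 -0.49614879  0.83789317 -0.41139778]
 [ 0.01964913 -0.86262697 -0.50545882  0.4852982 ]
 [ 0.          0.          0.          1.        ]] [[ 0.94220086 -0.20210205  0.26723081  0.33381502]
 [-0.33490452 -0.54470767  0.76885142 -0.35716798]
 [-0.00982378 -0.81390928 -0.58090893  0.54344462]
 [ 0.          0.          0.          1.        ]] [[385.1048736    0.         254.71540075]
 [  0.         385.1048736  190.16394093]
 [  0.           0.           1.        ]] {'camera_matrix': array([[294.03673611,   0.        , 252.7731278 ],
       [  0.        , 294.03673611, 191.09219136],
       [  0.        ,   0.        ,   1.        ]]), 'mount': array([[-2.03403258e-04, -9.62486269e-01, -2.71330318e-01,
         7.35992323e-02],
       [ 9.99999977e-01, -1.76088605e-04, -1.25015107e-04,
         4.10554432e-04],
       [ 7.25471467e-05, -2.71330337e-01,  9.62486282e-01,
        -1.62390214e-01],
       [ 0.00000000e+00,  0.00000000e+00,  0.00000000e+00,
         1.00000000e+00]])}
```

View pics/scene.png

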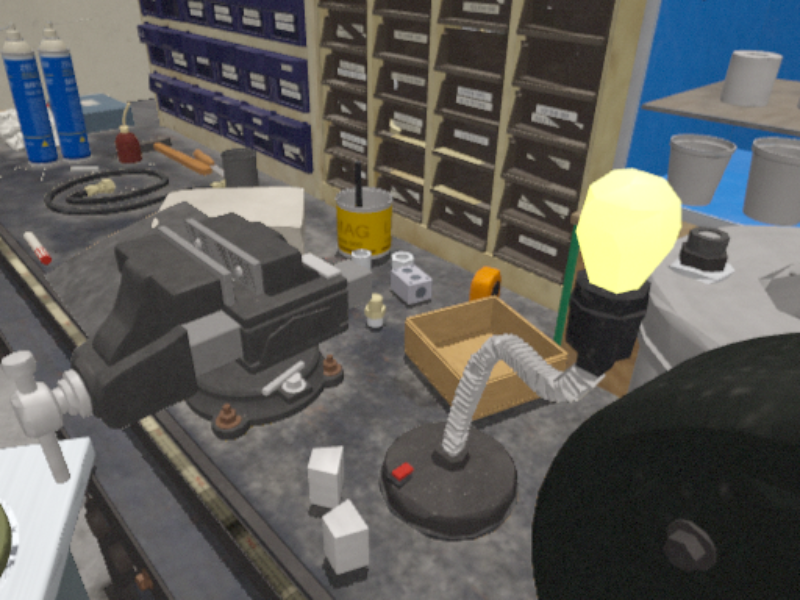

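View pics/side.png

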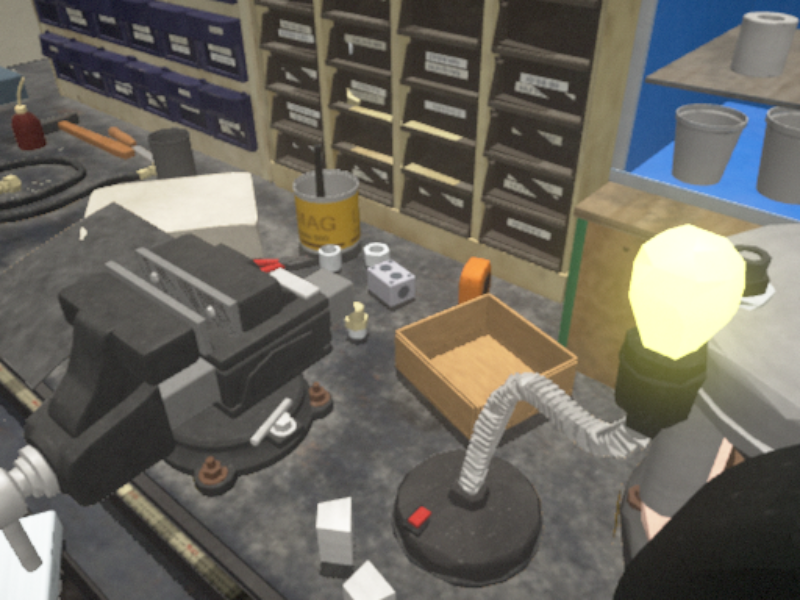

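The scene view shows the block at (410,283), the carton at (485,355) and the vice at left. The tape isn't visible yet and is probably behind the vice. Next I'll print positions and an orthographic top-down map from depth.

```bash
python3 - <<'E'
from h import *
im0=np.zeros((560,800,3),np.uint8); zb=np.full((560,800),-9.)
# x 0..1 -> cols (800 px = 1.0 m), y 0.45..-0.25 top->down ; 
for n in("side","scene"):
    im,d,K,T=load(n); W=cloud(d,K,T)
    for u,v in ((410,283),(435,390),(485,355),(402,262),(360,262),(375,310)) if n=="scene" else ((390,283),(376,250),(330,258),(357,322),(478,365)):
        print(n,u,v,W[int(v*.64),int(u*.64)].round(3))
    ok=np.isfinite(W[...,0])&(W[...,2]<.3)&(W[...,2]>-.05)
    P=W[ok];C=im[ok]
    o=np.argsort(P[:,2]);P=P[o];C=C[o]
    c=(P[:,0]*800).astype(int);r=((.45-P[:,1])*800).astype(int)
    m=(c>=0)&(c<799)&(r>=0)&(r<559)
    for dx in(0,1):
        for dy in (0,1): im0[r[m]+dy,c[m]+dx]=C[m]
for i in range(0,800,80): cv2.line(im0,(i,0),(i,6),(0,255,0),1)
cv2.imwrite("pics/top.png",im0[:,:,::-1])
w=load("wrist");cv2.imwrite("pics/w0.png",w[0][:,:,::-1])
E
```

```text
side 390 283 [0.573 0.374 0.037]
side 376 250 [0.593 0.503 0.013]
side 330 258 [0.517 0.484 0.026]
side 357 322 [0.507 0.313 0.03 ]
side 478 365 [0.629 0.209 0.006]
scene 410 283 [0.576 0.37  0.037]
scene 435 390 [ 0.557  0.16  -0.   ]
scene 485 355 [ 0.538 -0.025  0.187]
scene 402 262 [nan nan nan]
scene 360 262 [0.518 0.483 0.024]
scene 375 310 [0.511 0.315 0.03 ]
```

View pics/top.png

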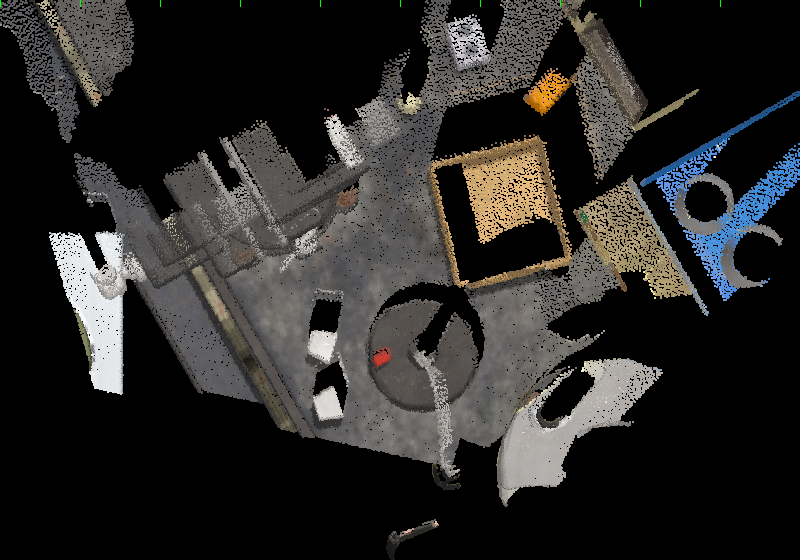

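```bash
python3 - <<'E'
from h import *
P=np.vstack([cloud(*load(n)[1:]).reshape(-1,3) for n in("scene","side","wrist")]);P=P[np.isfinite(P[:,0])]
r=np.hypot(P[:,0],P[:,1]);a=np.degrees(np.arctan2(P[:,1],P[:,0]))
print("r:",[.1,.2,.3,.4,.5,.6,.7,.8])
for A in range(-90,70,10):
    print(A,[ (round(P[m,2].max(),2) if (m:=(a>=A)&(a<A+10)&(r>=q)&(r<q+.1)).sum()>3 else None) for q in np.arange(.1,.9,.1)])
E
```

```text
r: [0.1, 0.2, 0.3, 0.4, 0.5, 0.6, 0.7, 0.8]
-90 [np.float64(-0.23), np.float64(-0.73), np.float64(-0.73), np.float64(-0.73), np.float64(-0.73), np.float64(-0.73), np.float64(-0.73), np.float64(-0.73)]
-80 [np.float64(-0.22), np.float64(-0.73), np.float64(-0.73), np.float64(-0.44), np.float64(0.29), np.float64(0.32), np.float64(0.33), np.float64(-0.73)]
-70 [np.float64(-0.22), np.float64(-0.64), np.float64(-0.73), np.float64(-0.44), np.float64(0.34), np.float64(0.34), np.float64(0.34), np.float64(-0.73)]
-60 [np.float64(-0.22), np.float64(-0.64), np.float64(-0.73), np.float64(-0.44), np.float64(-0.44), np.float64(-0.44), np.float64(-0.73), np.float64(-0.46)]
-50 [np.float64(-0.22), np.float64(-0.63), np.float64(-0.73), np.float64(-0.44), np.float64(-0.44), np.float64(-0.44), np.float64(-0.52), np.float64(-0.45)]
-40 [np.float64(-0.25), np.float64(-0.64), np.float64(-0.73), np.float64(-0.73), np.float64(0.37), np.float64(0.37), np.float64(-0.66), None]
-30 [np.float64(-0.29), np.float64(-0.73), np.float64(-0.15), np.float64(-0.53), np.float64(0.37), np.float64(0.37), None, None]
-20 [n
[... 573 characters left out ...]
)]
20 [np.float64(0.1), np.float64(0.2), np.float64(0.21), np.float64(0.21), np.float64(0.14), np.float64(0.06), np.float64(0.06), np.float64(0.43)]
30 [np.float64(0.15), np.float64(0.21), np.float64(0.21), np.float64(0.21), np.float64(0.14), np.float64(0.05), np.float64(0.04), np.float64(0.42)]
40 [np.float64(0.15), np.float64(0.2), np.float64(0.21), np.float64(0.21), None, np.float64(0.02), np.float64(0.18), np.float64(0.42)]
50 [np.float64(0.0), np.float64(0.0), np.float64(-0.73), None, None, np.float64(0.07), np.float64(0.1), np.float64(0.4)]
60 [np.float64(0.0), np.float64(-0.03), np.float64(0.03), np.float64(0.04), np.float64(0.08), np.float64(0.08), np.float64(0.08), np.float64(0.11)]
```

View pics/w0.png

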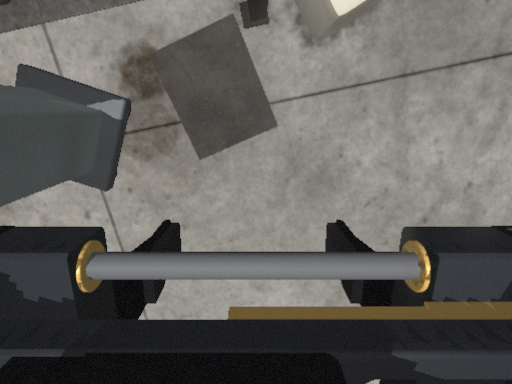

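The wrist view shows only bare floor. The lamp shade is about 0.38 high, so I'll rise first and then swing at short radius.

```bash
python3 -m jog '[[[1,0,0,-1,0],[1,0,0,-1,0],[1,0,0,-1,0],[1,0,0,-1,0],[1,0,0,-1,0],[1,0,0,-1,0],[1,0.73,-0.9,0,0],[1,0.73,-0.9,0,0],[1,0.73,-0.9,0,0],[1,0.73,-0.9,0,0]]]'
```

```text
time: 1.4
position: [0.2734, -0.4403, 0.4626]
tool_rot: [3.099, 0.511, -0.0]
ft_force: [-0.7, -0.4, -0.2]
grip_width: 0.999
```

```bash
python3 -m jog '[[[1,0.73,-0.9,0,0],[1,0.73,-0.9,0,0],[1,0.73,-0.9,0,0],[1,0.73,-0.9,0,0],[1,0.73,-0.9,0,-1],[1,0.73,-0.9,0,-1],[1,0.73,-0.9,0,-1],[1,0.73,-0.9,0,-1],[1,0.73,-0.9,0,-1],[1,0.73,-0.9,0,-1]]]'; python3 -c "
from bench import *;print(get_state()['joint_positions'])"
```

```text
time: 2.65
position: [0.3746, 0.0062, 0.4623]
tool_rot: [2.86, 1.299, -0.0]
ft_force: [0.8, 0.8, -0.3]
grip_width: 1.001
[ 0.66546709 -0.29478435 -0.53438483  1.56263806 -0.15327867  1.83155918
 -0.6074217 ]
```

```bash
python3 -m jog '[[[1,0.97,-0.39,0,0],[1,0.97,-0.39,0,0],[1,0.97,-0.39,0,0],[1,0.97,-0.39,0,0],[1,0.97,-0.39,0,0],[1,0.97,-0.39,0,0],[1,0.97,-0.39,0,0],[1,0.97,-0.39,0,0],[1,0.97,-0.39,0,0],[1,0,0,0,-1]]]'; python3 -m jog '[[[1,0,0,0,-1],[1,0,0,0,-1],[1,0,0,0,-1],[1,0,0,0,-1],[1,0,0,0,-1],[1,0,0,0,-1],[1,0,0,0,-1],[1,0,0,0,-1],[1,0,0,0,-1],[1,0,0,0,-1]]]'
python3 -c "
from h import *
print(get_state()['joint_positions']);shot('wrist','w1.png')"
```

```text
time: 3.9
position: [0.4985, 0.3637, 0.46]
tool_rot: [-2.794, -1.431, 0.006]
ft_force: [-0.4, -0.5, -0.5]
grip_width: 1.002
time: 5.15
position: [0.4998, 0.3595, 0.4621]
tool_rot: [-1.937, -2.474, 0.001]
ft_force: [-0.6, -0.5, 0.9]
grip_width: 0.996
[ 0.08276831  0.4846237  -1.26250206  1.02871598  0.49060488  1.91353369
 -0.72304091]
```

View pics/w1.png

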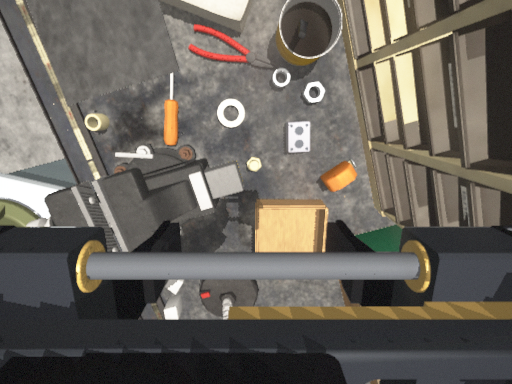

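Tape ring at (231,113), block at (299,137), carton at about (292,230), vice jaw at (225,180).

```bash
cat > meas.py <<'E'
from h import *
def white(im,d,K,T,W):
    hsv=cv2.cvtColor(im,cv2.COLOR_RGB2HSV); m=((hsv[...,1]<50)&(hsv[...,2]>125)).astype(np.uint8)
    for c in cv2.findContours(m,cv2.RETR_EXTERNAL,cv2.CHAIN_APPROX_NONE)[0]:
        if cv2.contourArea(c)<120: continue
        (u,v),_,_=cv2.minAreaRect(c); 
        mk=np.zeros(m.shape,np.uint8);cv2.drawContours(mk,[c],-1,1,-1)
        zt=np.nanmedian(W[(mk>0)&(m>0)][:,2])
        p=np.array([ray(*q[0],K,T,zt)[:2] for q in c])*1000
        r=cv2.minAreaRect(p.astype(np.float32)); 
        if abs(u-256)<256 and v<225: print("px",int(u),int(v),"ztop",zt.round(4),"ctr",np.round(r[0],1),"size",np.round(r[1],1),"ang",round(r[2],1))
def carton(W,lo=.045,hi=.065):
    m=(W[...,2]>lo)&(W[...,2]<hi)&(abs(W[...,0]-.626)<.12)&(abs(W[...,1]-.185)<.12)
    r=cv2.minAreaRect((W[m][:,:2]*1000).astype(np.float32));print("carton",r,m.sum())
if __name__=="__main__":
    im,d,K,T=load("wrist");W=cloud(d,K,T);white(im,d,K,T,W);carton(W)
    for n in("scene","side"): carton(cloud(*load(n)[1:]))
E
python3 meas.py
```

```text
px 478 206 ztop 0.323 ctr [742.9 390.1] size [ 5.3 47. ] ang 30.0
px 81 206 ztop 0.2054 ctr [266.2 231. ] size [10.6 66.5] ang 31.6
px 442 201 ztop 0.256 ctr [752.6 374.3] size [19.1 82.1] ang 42.2
px 200 190 ztop 0.1336 ctr [425.9 275.3] size [23.8 69.2] ang 30.1
px 108 212 ztop 0.2049 ctr [305.8 229.4] size [ 17.8 131.2] ang 25.9
px 418 194 ztop 0.1889 ctr [761.3 366. ] size [ 20.2 108.9] ang 30.4
px 223 180 ztop 0.1087 ctr [460.6 294.9] size [58.7 53.5] ang 29.9
px 394 188 ztop 0.1221 ctr [758.6 356.4] size [ 10.5 120.7] ang 30.6
px 133 153 ztop 0.0605 ctr [278.3 294.1] size [72.8 28.1] ang 23.7
px 191 146 ztop 0.0005 ctr [373.7 323.9] size [39.8 76.9] ang 77.5
px 82 144 ztop -0.0002 ctr [150.  272.3] size [16.9 69.8] ang 29.9
px 411 133 ztop 0.187 ctr [716.2 451.8] size [18.8 33. ] ang 30.6
px 390 130 ztop 0.12 ctr [715.9 451. ] size [19.9 33.2] ang 32.5
px 92 119 ztop 0.0362 ctr [182.2 335.3] size [27.1 36.9] ang 5.8
px 439 130 ztop 0.254 ctr [710.9 460.7] size [20.2 55. ] ang 30.1
px 183 100 ztop 0.0004 ctr [339.8 411.6] size [25.2 34.1] ang 83.8
px 367 114 ztop 0.0552 ctr [692
[... 550 characters left out ...]
344.1 922.8] ang 12.2
px 191 58 ztop 0.0004 ctr [345.9 489.8] size [114.5 168.5] ang 75.4
px 397 20 ztop 0.1892 ctr [639.8 585.2] size [18.3 46.6] ang 26.6
px 356 27 ztop 0.0574 ctr [623.3 604.9] size [24.6 92.9] ang 29.7
px 300 122 ztop 0.0006 ctr [598.2 393.9] size [255.8 470.5] ang 30.4
px 235 32 ztop 0.0017 ctr [415.8 556.7] size [204.7 112.1] ang 13.8
carton ((615.4320068359375, 214.61782836914062), (149.6217041015625, 104.67724609375), 12.88520336151123) 621
carton ((638.4122314453125, 187.41488647460938), (179.18287658691406, 165.83018493652344), 13.380741119384766) 1203
carton ((640.0035400390625, 191.31993103027344), (186.53651428222656, 167.58274841308594), 13.785965919494629) 1683
```

```bash
cat > near.py <<'E'
from h import *
def near(W,x,y,lo,hi,r=.06,name=""):
    m=(W[...,2]>lo)&(W[...,2]<hi)&(np.hypot(W[...,0]-x,W[...,1]-y)<r)
    q=cv2.minAreaRect((W[m][:,:2]*1000).astype(np.float32))
    v,u=np.nonzero(m);print(name,np.round(q[0],1),np.round(q[1],1),round(q[2],1),"n",m.sum(),"ztop",np.round(np.median(W[m][:,2])*1000,1),"px",u.mean().round(),v.mean().round())
E
python3 - <<'E'
from near import *
for n in("wrist","scene","side"):
    W=cloud(*load(n)[1:])
    near(W,.58,.395,.028,.045,.06,n+" block")
    if n=="wrist": near(W,.44,.405,.007,.02,.05,"tape")
    # carton rim: tight rotated box
    a=np.radians(13.4);c=np.array([.626,.185]);L=(W[...,:2]-c)@np.array([[np.cos(a),-np.sin(a)],[np.sin(a),np.cos(a)]])
    m=(W[...,2]>.046)&(W[...,2]<.062)&(abs(L[...,0])<.09)&(abs(L[...,1])<.1)
    h=L[m]*1000;print(n,"carton local pct",np.percentile(h,[1,5,50,95,99],axis=0).round(0).T.tolist())
s=get_state();x=R.from_rotvec(s['tool_rot']).as_matrix();print(np.degrees(np.arctan2(x[1,0],x[0,0])),s['position'],s['time'])
E
```

```text
wrist block [581.4 398.9] [43.6 59.8] 16.4 n 697 ztop 36.2 px 298.0 137.0
tape [438.8 410.6] [52.4 54.6] 13.1 n 406 ztop 13.4 px 230.0 113.0
wrist carton local pct [[-78.0, -77.0, 8.0, 69.0, 70.0], [-19.0, -10.0, 74.0, 82.0, 83.0]]
scene block [584.5 396.8] [43.9 62.1] 18.4 n 270 ztop 36.3 px 263.0 177.0
scene carton local pct [[-76.0, -76.0, -11.0, 69.0, 73.0], [-83.0, -82.0, 4.0, 76.0, 78.0]]
side block [581.4 399.7] [44.9 62.8] 17.3 n 387 ztop 37.4 px 249.0 175.0
side carton local pct [[-77.0, -77.0, 2.0, 68.0, 72.0], [-80.0, -78.0, 10.0, 79.0, 83.0]]
104.02510200693757 [0.49979117 0.35952349 0.46210151] 5.2
```

```bash
python3 -m jog '[[[1,0,0,0,-0.6],[1,0.12,0.75,0.8,0],[1,0.12,0.75,0.8,0],[1,0.11,0.75,0.8,0],[1,0,0,0.9,0],[1,0,0,0.9,0],[1,0,0,0.9,0],[1,0,0,0.9,0],[1,0,0,0.9,0],[1,0,0,0,0]]]'
python3 - <<'E'
from near import *
im,d,K,T=shot('wrist','w2.png');W=cloud(d,K,T);near(W,.58,.398,.028,.045,.06,"block")
s=get_state();x=R.from_rotvec(s['tool_rot']).as_matrix();print(np.degrees(np.arctan2(x[1,0],x[0,0])),s['position'],s['time'],s['joint_positions'])
print("delta tool mm for target .582,.3985:",x.T@(np.array([.582,.3985,.008])-s['position'])*1000)
E
```

```text
time: 6.45
position: [0.5811, 0.3969, 0.183]
tool_rot: [-1.876, -2.519, 0.01]
ft_force: [0.7, -0.4, 0.0]
grip_width: 1.0
block [582.3 399.9] [43.4 59.6] 15.7 n 2178 ztop 36.3 px 256.0 175.0
106.66221974809437 [0.58174526 0.39819825 0.18562048] 6.5 [ 0.05986192  0.72979106 -1.15052803  1.31285435  0.65565832  1.50000957
 -0.73604502]
delta tool mm for target .582,.3985: [  0.36997701   0.71324262 177.61910143]
```

View pics/w2.png

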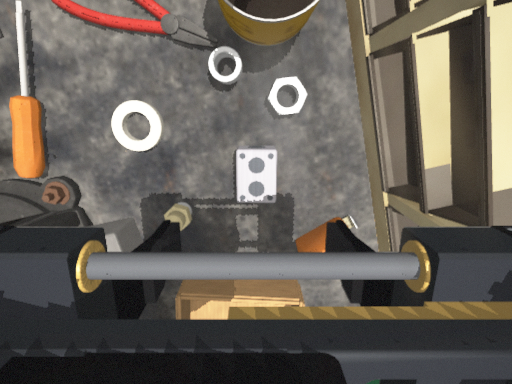

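```bash
python3 -m jog '[[[1,0.01,0.02,0.9,0],[1,0,0,0.9,0],[1,0,0,0.9,0],[1,0,0,0.9,0],[1,0,0,0.6,0],[1,0,0,0.23,0],[0.4,0,0,0,0],[0.3,0,0,0,0],[0.3,0,0,0,0],[0.3,0,0,0,0]]]' 40; python3 -m jog '[[[0.3,0,0,0,0],[0.3,0,0,0,0]]]'
```

```text
time: 7.75
position: [0.5828, 0.3998, 0.01]
tool_rot: [1.874, 2.521, 0.001]
ft_force: [0.6, -0.3, 0.2]
grip_width: 0.631
time: 8.0
position: [0.5829, 0.3998, 0.0096]
tool_rot: [1.875, 2.52, 0.001]
ft_force: [1.1, 0.5, 1.3]
grip_width: 0.502
```

```bash
python3 -m jog '[[[0.3,0,0,0,0],[0.3,0,0,0,0],[0.3,0,0,-0.5,0],[0.3,0,0,-1,0],[0.3,0,0,-1,0],[0.3,0,0,-1,0],[0.3,0,0,0,0]]]' 45
python3 - <<'E'
from near import *
im,d,K,T=shot('wrist','w3.png');W=cloud(d,K,T)
s=get_state();x=R.from_rotvec(s['tool_rot']).as_matrix();print(s['position'],s['ft_force'],s['grip_width'])
near(W,s['position'][0],s['position'][1],.11,.2,.06,"held")
a=np.radians(13.4);c=np.array([.623,.184]);L=(W[...,:2]-c)@np.array([[np.cos(a),-np.sin(a)],[np.sin(a),np.cos(a)]])
m=(W[...,2]>.046)&(W[...,2]<.062)&(abs(L[...,0])<.09)&(abs(L[...,1])<.1)
print(m.sum())
E
```

```text
time: 8.88
position: [0.5828, 0.4013, 0.1528]
tool_rot: [1.874, 2.521, 0.008]
ft_force: [-0.3, 0.7, -7.8]
grip_width: 0.503
[0.58217307 0.39987374 0.14973107] [-0.37511127 -0.93460969 -8.26792001] 0.5030250687437132
held [581.8 401.6] [68.5 60.4] 15.9 n 8972 ztop 179.3 px 252.0 239.0
0
```

```bash
python3 - <<'E'
from near import *
Ws=[cloud(*load(n)[1:]) for n in("scene","side")]
ims=[load(n) for n in("scene","side")]
# bulb triangulation
A=[];
def tri(p,q):
    M=np.zeros((3,3));b=np.zeros(3)
    for (u,v),(im,d,K,T) in zip((p,q),ims):
        r=T[:3,:3]@np.array([(u*.64-K[0,2])/K[0,0],(v*.64-K[1,2])/K[1,1],1]);r/=np.linalg.norm(r);Q=np.eye(3)-np.outer(r,r);M+=Q;b+=Q@T[:3,3]
    return np.linalg.solve(M,b)
print("bulb",tri((628,230),(688,290)),"top",tri((632,170),(690,226)))
P=np.vstack([w.reshape(-1,3) for w in Ws]);P=P[np.isfinite(P[:,0])]
a=np.radians(13.4);c=np.array([.623,.184]);L=(P[:,:2]-c)@np.array([[np.cos(a),-np.sin(a)],[np.sin(a),np.cos(a)]])
for lo,hi in((.07,.15),(.15,.25),(.25,.5)):
    m=(P[:,2]>lo)&(P[:,2]<hi)&(abs(L[:,0])<.16)&(L[:,1]>-.25)&(L[:,1]<.15)
    print(lo,hi,m.sum(),np.percentile(L[m]*1000,[0,5,50,95,100],axis=0).round().T.tolist() if m.sum() else "")
    m2=m&(abs(L[:,0])<.11)&(abs(L[:,1])<.1);print("  in footprint",m2.sum())
E
```

```text
bulb [ 0.56848983 -0.13475066  0.3474864 ] top [ 0.57047392 -0.12300841  0.37862726]
0.07 0.15 4747 [[-160.0, -153.0, -108.0, 119.0, 133.0], [-250.0, -233.0, -61.0, 129.0, 150.0]]
  in footprint 1042
0.15 0.25 5098 [[-140.0, -134.0, 99.0, 146.0, 160.0], [-250.0, -244.0, -96.0, -24.0, -0.0]]
  in footprint 1137
0.25 0.5 1488 [[-38.0, -9.0, 86.0, 130.0, 152.0], [-250.0, -249.0, -234.0, -213.0, -206.0]]
  in footprint 0
```

```bash
python3 - <<'E'
from near import *
P=np.vstack([cloud(*load(n)[1:]).reshape(-1,3) for n in("scene","side")]);P=P[np.isfinite(P[:,0])]
a=np.radians(13.4);c=np.array([.623,.184]);L=(P[:,:2]-c)@np.array([[np.cos(a),-np.sin(a)],[np.sin(a),np.cos(a)]])*1000
for lo,hi in((.065,.1),(.1,.15),(.15,.2),(.2,.25),(.25,.35),(.35,.5)):
    print(lo)
    for y in range(-120,100,20):
        m=(P[:,2]>lo)&(P[:,2]<hi)&(L[:,1]>y)&(L[:,1]<y+20)&(abs(L[:,0])<200)
        X=L[m,0];n=X[X<0];p=X[X>0]
        print("  y",y,"neg",(n.max().round(),n.size) if n.size else "","pos",(np.percentile(p,2).round(),p.size) if p.size else "")
E
```

```text
0.065
  y -120 neg  pos (np.float64(122.0), 3)
  y -100 neg  pos (np.float64(116.0), 160)
  y -80 neg  pos (np.float64(110.0), 182)
  y -60 neg  pos (np.float64(104.0), 184)
  y -40 neg  pos (np.float64(99.0), 266)
  y -20 neg  pos (np.float64(99.0), 3)
  y 0 neg  pos 
  y 20 neg  pos 
  y 40 neg  pos 
  y 60 neg (np.float64(-166.0), 364) pos (np.float64(190.0), 85)
  y 80 neg (np.float64(-145.0), 386) pos (np.float64(195.0), 6)
0.1
  y -120 neg  pos (np.float64(121.0), 11)
  y -100 neg  pos (np.float64(116.0), 200)
  y -80 neg  pos (np.float64(109.0), 300)
  y -60 neg  pos (np.float64(104.0), 276)
  y -40 neg  pos (np.float64(98.0), 425)
  y -20 neg  pos (np.float64(99.0), 6)
  y 0 neg  pos 
  y 20 neg  pos 
  y 40 neg  pos 
  y 60 neg (np.float64(-179.0), 117) pos (np.float64(186.0), 157)
  y 80 neg (np.float64(-145.0), 905) pos (np.float64(179.0), 129)
0.15
  y -120 neg  pos 
  y -100 neg  pos (np.float64(115.0), 149)
  y -80 neg  pos (np.float64(110.0), 330)
  y -60 neg  pos (np.float64(104.0), 339)
  y -40 neg  pos (np.float64(99.0), 444)
  y -20 neg  pos (np.float64(99.0), 5)
 
[... 526 characters left out ...]
 y 80 neg  pos (np.float64(184.0), 5)
0.25
  y -120 neg  pos 
  y -100 neg  pos 
  y -80 neg  pos (np.float64(198.0), 11)
  y -60 neg  pos (np.float64(193.0), 107)
  y -40 neg  pos (np.float64(186.0), 123)
  y -20 neg  pos (np.float64(168.0), 1379)
  y 0 neg  pos (np.float64(167.0), 200)
  y 20 neg  pos 
  y 40 neg  pos 
  y 60 neg  pos (np.float64(186.0), 726)
  y 80 neg  pos (np.float64(179.0), 246)
0.35
  y -120 neg  pos 
  y -100 neg  pos 
  y -80 neg  pos 
  y -60 neg  pos 
  y -40 neg  pos 
  y -20 neg  pos (np.float64(168.0), 1224)
  y 0 neg  pos (np.float64(167.0), 145)
  y 20 neg  pos 
  y 40 neg  pos 
  y 60 neg  pos (np.float64(184.0), 496)
  y 80 neg  pos (np.float64(178.0), 102)
```

```bash
python3 - <<'E'
from h import *
im,d,K,T=load("scene");cv2.imwrite("pics/crop.png",cv2.resize(im[150:330,230:430,::-1],(800,600)[:2]))
E
```

```text
(no output)
```

View pics/crop.png

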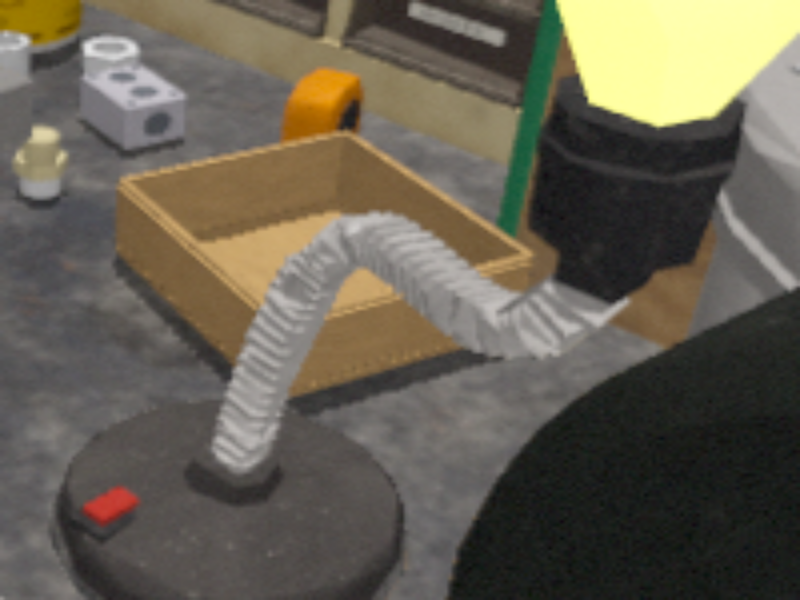

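Carton inside is clear. A cabinet stands to its right (local x ≥ 94 mm) with a shelf at z ≈ 0.25, so I'll place the block slightly left and back in the carton (local −12, +20 mm).

```bash
python3 -m jog '[[[0.3,0,0,-1,0.65],[0.3,0,0,-1,0],[0.3,0,0,-1,0],[0.3,-1,-0.11,0,0],[0.3,-1,-0.12,0,0],[0.3,-1,-0.12,0,0],[0.3,-1,-0.12,0,0],[0.3,-1,-0.11,0,0],[0.3,0,0,0,0],[0.3,0,0,0,0]]]'
python3 - <<'E'
from near import *
im,d,K,T=shot('wrist','w4.png')
s=get_state();x=R.from_rotvec(s['tool_rot']).as_matrix();print(np.degrees(np.arctan2(x[1,0],x[0,0])),s['position'],s['time'],s['joint_positions'],s['ft_force'])
print("delta mm:",x.T@(np.array([.6067,.2007,.0136])-s['position'])*1000)
W=cloud(d,K,T)
a=np.radians(13.4);c=np.array([.623,.184]);L=(W[...,:2]-c)@np.array([[np.cos(a),-np.sin(a)],[np.sin(a),np.cos(a)]])*1000
m=(W[...,2]>.046)&(W[...,2]<.062)&(abs(L[...,0])<90)&(abs(L[...,1])<100)
print(m.sum(),np.percentile(L[m],[1,50,99],axis=0).round().T.tolist() if m.sum() else 0)
E
```

```text
time: 10.18
position: [0.6056, 0.1991, 0.2669]
tool_rot: [-1.944, -2.465, 0.005]
ft_force: [-0.8, 1.4, -6.4]
grip_width: 0.502
103.5643745871398 [0.60533452 0.20031575 0.26756723] 10.225 [ 0.48549406  0.56574663 -1.25568279  1.38273095  0.53289654  1.56781684
 -0.48323378] [-0.92350804  0.80121804 -6.24782181]
delta mm: [-8.94530225e-02  2.17976953e+00  2.53961820e+02]
1889 [[-74.0, 27.0, 75.0], [-73.0, 50.0, 82.0]]
```

View pics/w4.png

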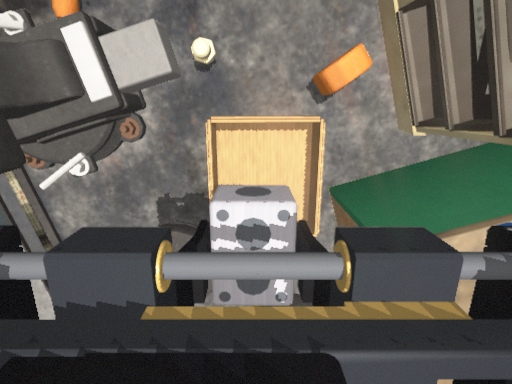

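```bash
python3 -m jog '[[[0.3,0,0.05,1,0],[0.3,0,0,1,0],[0.3,0,0,1,0],[0.3,0,0,1,0],[0.3,0,0,1,0],[0.3,0,0,0.6,0],[0.3,0,0,0.3,0],[0.3,0,0,0.15,0],[0.3,0,0,0,0],[0.3,0,0,0,0]]]'
python3 -c "
from bench import *;s=get_state();print(s['position'],s['ft_force'],s['joint_positions'])"
```

```text
time: 11.48
position: [0.6093, 0.2005, 0.0286]
tool_rot: [1.945, 2.466, 0.002]
ft_force: [-0.4, 0.3, -5.9]
grip_width: 0.503
[0.6092969  0.20051652 0.02856993] [-0.41170329  0.26155429 -5.86077309] [ 0.42773639  0.75135115 -1.09699588  1.64637231  0.71218436  1.19470564
 -0.60187853]
```

```bash
python3 -m jog '[[[0.3,0,0,0.15,0],[0.3,0,0,0.1,0],[0.3,0,0,0.05,0],[0.3,0,0,0,0],[0.3,0,0,0,0]]]';python3 -m jog '[[[0.3,0,0,0.03,0],[0.3,0,0,0,0],[0.3,0,0,0,0]]]'
```

```text
time: 12.1
position: [0.6086, 0.2002, 0.0154]
tool_rot: [1.945, 2.467, 0.0]
ft_force: [-0.6, -0.4, -6.6]
grip_width: 0.5
time: 12.48
position: [0.6085, 0.2001, 0.0141]
tool_rot: [1.945, 2.467, -0.0]
ft_force: [-0.7, -0.3, -5.6]
grip_width: 0.498
```

```bash
python3 -m jog '[[[0.3,0,0,0.02,0],[0.3,0,0,0.01,0],[0.3,0,0,0,0],[0.3,0,0,0,0]]]';python3 -m jog '[[[0.3,0,0,0.02,0],[0.3,0,0,0.01,0],[0.3,0,0,0,0],[0.3,0,0,0,0]]]'
```

```text
time: 12.98
position: [0.6086, 0.2002, 0.0135]
tool_rot: [1.945, 2.466, -0.0]
ft_force: [-2.0, -1.5, 0.2]
grip_width: 0.501
time: 13.48
position: [0.6086, 0.2002, 0.0135]
tool_rot: [1.945, 2.466, -0.001]
ft_force: [-5.1, -2.9, 9.3]
grip_width: 0.504
```

```bash
python3 -m jog '[[[0.62,0,0,-0.03,0],[0.62,0,0,0,0],[0.65,0,0,0,0],[0.65,0,0,0,0],[0.65,0,0,-0.3,0],[0.65,0,0,-0.6,0],[0.65,0,0,-1,0],[0.65,0,0,-1,0],[0.65,0,0,-1,0],[0.65,0,0,-1,0]]]'; python3 -m jog '[[[1,0,0,-1,0],[1,0,0,-0.9,0],[1,0,0,0,0]]]'
python3 - <<'E'
from near import *
im,d,K,T=shot('wrist','w5.png')
s=get_state();x=R.from_rotvec(s['tool_rot']).as_matrix();print(np.degrees(np.arctan2(x[1,0],x[0,0])),s['position'],s['time'],s['joint_positions'],s['ft_force'])
W=cloud(d,K,T);near(W,.608,.200,.03,.048,.05,"block wrist")
im,d,K,T=shot('side','s5.png');W=cloud(d,K,T);near(W,.608,.200,.03,.048,.05,"block side")
im,d,K,T=shot('scene','c5.png');W=cloud(d,K,T);near(W,.608,.200,.03,.048,.05,"block scene")
print("delta to tape mm:",x.T@(np.array([.439,.4105,.3])-s['position'])*1000)
E
```

```text
time: 14.72
position: [0.6085, 0.2007, 0.2124]
tool_rot: [1.944, 2.466, 0.003]
ft_force: [1.3, 0.6, -0.3]
grip_width: 0.643
time: 15.1
position: [0.6092, 0.202, 0.2902]
tool_rot: [1.942, 2.465, 0.01]
ft_force: [-0.2, 0.5, 0.1]
grip_width: 0.904
103.51747458734114 [0.6086715  0.20125504 0.28782569] 15.15 [ 0.47607034  0.55713969 -1.25689185  1.34629219  0.52879748  1.5968857
 -0.47610658] [-0.2064034  -0.03663971 -0.41713775]
block wrist [607.5 199.4] [43.9 60.5] 13.2 n 1290 ztop 40.3 px 251.0 163.0
block side [607.3 201.2] [44.9 62.6] 13.4 n 642 ztop 41.1 px 297.0 226.0
block scene [609.3 199.4] [45.1 62.6] 14.1 n 371 ztop 40.4 px 296.0 219.0
delta to tape mm: [ 243.11167743 -116.0126748   -12.5640478 ]
```

View pics/w5.png

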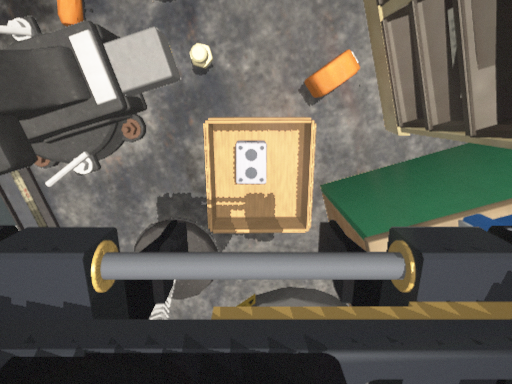

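Block sits flat at (0.608, 0.200) with its top at 40 mm. Next is the tape.

```bash
python3 -m jog '[[[0.85,0.9,-0.4,0,0],[0.85,0.9,-0.4,0,0],[0.85,0.9,-0.4,0,0],[0.85,0.9,-0.4,0,0],[0.85,0.9,-0.4,0,0],[0.85,0.9,-0.4,0,0],[0.85,0.68,-0.5,0,0],[0.85,0,0,0.9,0],[0.85,0,0,0.9,0],[0.85,0,0,0,0]]]'
python3 - <<'E'
from near import *
im,d,K,T=shot('wrist','w6.png')
s=get_state();x=R.from_rotvec(s['tool_rot']).as_matrix();print(np.degrees(np.arctan2(x[1,0],x[0,0])),s['position'],s['time'],s['joint_positions'])
W=cloud(d,K,T);near(W,.439,.4105,.007,.02,.05,"tape")
v,u=np.nonzero((W[...,2]>.007)&(W[...,2]<.02)&(np.hypot(W[...,0]-.439,W[...,1]-.4105)<.05))
hsv=cv2.cvtColor(im,cv2.COLOR_RGB2HSV);m=((hsv[...,1]<60)&(hsv[...,2]>165)).astype(np.uint8)
cs=[c for c in cv2.findContours(m,0,1)[0] if cv2.contourArea(c)>300 and cv2.pointPolygonTest(c,(float(u.mean()),float(v.mean())),False)>0]
for c in cs:
    p=np.array([ray(*q[0],K,T,.013)[:2] for q in c]);print("colour circle",cv2.minEnclosingCircle((p*1000).astype(np.float32)))
P=np.vstack([cloud(*load(n)[1:]).reshape(-1,3) for n in("scene","side","wrist")]);P=P[np.isfinite(P[:,0])]
L=(P-[.439,.4105,0])@x
for nm,lo,hx,hy in(("body",.065,.05,.11),("fing",.004,.015,.065)):
    q=P[(P[:,2]>lo)&(P[:,2]<.13)&(abs(L[:,0])<hx)&(abs(L[:,1])<hy)]
    print(nm,len(q),q.mean(0) if len(q) else "")
print("delta mm:",x.T@(np.array([.439,.4105,.003])-s['position'])*1000)
E
```

```text
time: 16.5
position: [0.4378, 0.4074, 0.2096]
tool_rot: [-1.945, -2.467, 0.01]
ft_force: [-0.3, 0.0, 0.2]
grip_width: 0.852
103.48067448908138 [0.43852232 0.4086803  0.21182078] 16.55 [ 0.14542511  0.50244963 -1.25516156  1.5650658   0.4795993   1.42858664
 -0.90847284]
tape [439.7 411. ] [53.6 54.5] 14.7 n 1053 ztop 13.3 px 256.0 166.0
colour circle ((440.2736511230469, 412.0253601074219), 28.451852798461914)
body 0 
fing 528 [0.43994352 0.40980023 0.01307319]
delta mm: [  1.93937952   1.46645502 208.81510182]
```

View pics/w6.png

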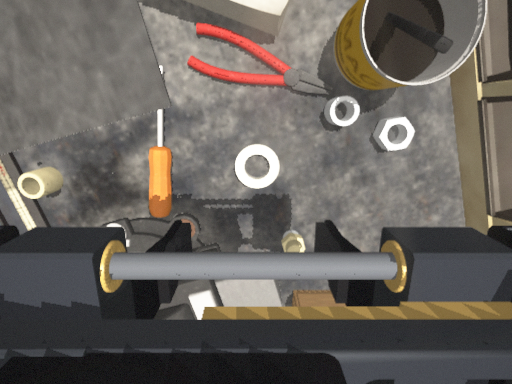

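```bash
python3 -m jog '[[[0.85,0.05,0.05,0.9,0],[0.85,0,0,0.9,0],[0.85,0,0,0.9,0],[0.85,0,0,0.9,0],[0.85,0,0,0.8,0],[0.85,0,0,0.5,0],[0.85,0,0,0.25,0],[0.85,0,0,0,0],[0.85,0,0,0,0]]]' 10; python3 -c "
from bench import *;s=get_state();print(s['position'],s['ft_force'])"
```

```text
time: 17.68
position: [0.4411, 0.4128, 0.0081]
tool_rot: [1.945, 2.466, 0.003]
ft_force: [-0.2, -0.8, 0.2]
grip_width: 0.85
[0.44107067 0.41282632 0.00814391] [-0.23578903 -0.82403881  0.16529657]
```

```bash
python3 -m jog '[[[0.85,-0.03,0,0.1,0],[0.5,0,0,0,0],[0.5,0,0,0,0],[0.5,0,0,0,0],[0.5,0,0,0,0],[0.5,0,0,0,0],[0.5,0,0,0,0],[0.5,0,0,0,0]]]' 10; python3 -c "
from bench import *;s=get_state();print(s['position'],s['ft_force'])"
```

```text
time: 18.68
position: [0.4408, 0.4109, 0.003]
tool_rot: [1.945, 2.467, 0.0]
ft_force: [-0.0, -0.0, 0.6]
grip_width: 0.622
[0.44080838 0.41091631 0.00297988] [-0.04411885 -0.04170902  0.6118637 ]
```

```bash
python3 -m jog '[[[0.5,0,0,-0.4,0],[0.5,0,0,-0.9,0],[0.5,0,0,-1,0],[0.5,0,0,-1,0],[0.5,0,0,-1,0],[0.5,0,0,-1,0],[0.5,0,0,-1,0],[0.5,0,0,-0.9,0],[0.5,0,0,0,0]]]'; python3 - <<'E'
from near import *
im,d,K,T=shot('wrist','w7.png')
s=get_state();x=R.from_rotvec(s['tool_rot']).as_matrix();print(s['position'],s['time'],s['joint_positions'],s['grip_width'])
print("delta mm:",x.T@(np.array([.6077,.200,.0433])-s['position'])*1000)
E
```

```text
time: 19.8
position: [0.4408, 0.4126, 0.2948]
tool_rot: [1.944, 2.467, 0.009]
ft_force: [-0.3, 0.1, -0.2]
grip_width: 0.619
[0.44056489 0.41170206 0.29273637] 19.85 [ 0.13867447  0.45807516 -1.27730151  1.43591871  0.43828181  1.56214637
 -0.87420139] 0.6208535069664161
delta mm: [-245.17695773  112.43045564  249.43549184]
```

View pics/w7.png

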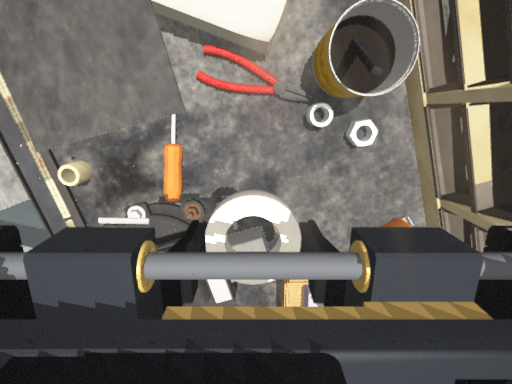

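Tape is held level between the pads.

```bash
python3 -m jog '[[[0.5,-0.87,0.4,0,0],[0.5,-0.87,0.4,0,0],[0.5,-0.87,0.4,0,0],[0.5,-0.87,0.4,0,0],[0.5,-0.87,0.4,0,0],[0.5,-0.87,0.4,0,0],[0.5,-0.91,0.41,0,0],[0.5,0,0,0.8,0],[0.5,0,0,0.9,0],[0.5,0,0,0.9,0]]]'; python3 -m jog '[[[0.5,0,0,0.9,0],[0.5,0,0,0.9,0],[0.5,0,0,0.7,0],[0.5,0,0,0.5,0],[0.5,0,0,0.2,0],[0.5,0,0,0,0],[0.5,0,0,0,0]]]'; python3 - <<'E'
from near import *
im,d,K,T=shot('wrist','w8.png')
s=get_state();x=R.from_rotvec(s['tool_rot']).as_matrix();print(s['position'],s['time'],s['ft_force'],s['grip_width'])
print("delta mm:",x.T@(np.array([.6077,.200,.0433])-s['position'])*1000)
W=cloud(d,K,T)
near(W,.608,.2,s['position'][2]+.005,s['position'][2]+.013,.032,"tape")
E
```

```text
time: 21.1
position: [0.6064, 0.1981, 0.1847]
tool_rot: [-1.945, -2.466, 0.002]
ft_force: [0.6, -0.2, -0.3]
grip_width: 0.619
time: 21.98
position: [0.6078, 0.1991, 0.0601]
tool_rot: [1.945, 2.466, 0.002]
ft_force: [0.7, 0.6, 0.2]
grip_width: 0.623
[0.6078671  0.19902138 0.06009519] 22.025 [ 0.2842623  -0.57875824 -0.7436792 ] 0.6236819278295943
delta mm: [ 0.98992057  0.03559699 16.79532013]
tape [606.  200.7] [54.8 53.1] 62.3 n 3277 ztop 70.3 px 253.0 224.0
```

```bash
python3 -m jog '[[[0.5,0,0,0.2,0],[0.5,0,0,0.12,0],[0.5,0,0,0.05,0],[0.5,0,0,0,0],[0.5,0,0,0,0]]]'; python3 -m jog '[[[0.5,0,0,0.03,0],[0.5,0,0,0,0],[0.5,0,0,0,0]]]'
```

```text
time: 22.65
position: [0.6073, 0.1987, 0.0442]
tool_rot: [1.945, 2.467, 0.0]
ft_force: [0.4, 0.1, -0.5]
grip_width: 0.622
time: 23.02
position: [0.6073, 0.1987, 0.043]
tool_rot: [1.945, 2.467, 0.0]
ft_force: [0.1, -0.0, 0.2]
grip_width: 0.624
```

```bash
python3 -m jog '[[[0.5,0,0,0.02,0],[0.5,0,0,0,0],[0.5,0,0,0,0]]]'; python3 -m jog '[[[0.5,0,0,0.02,0],[0.5,0,0,0,0],[0.5,0,0,0,0]]]'
```

```text
time: 23.4
position: [0.6073, 0.1987, 0.043]
tool_rot: [1.945, 2.466, -0.0]
ft_force: [-0.9, -1.1, 5.8]
grip_width: 0.627
time: 23.78
position: [0.6074, 0.1987, 0.0429]
tool_rot: [1.945, 2.466, -0.0]
ft_force: [-2.4, -1.4, 9.7]
grip_width: 0.624
```

```bash
python3 -m jog '[[[0.5,0,0,-0.03,0],[0.66,0,0,0,0],[0.7,0,0,0,0],[0.74,0,0,0,0],[0.74,0,0,0,0],[0.74,0,0,-0.2,0],[0.74,0,0,-0.5,0],[0.74,0,0,-1,0],[0.74,0,0,-1,0],[0.74,0,0,-1,0]]]'; python3 -m jog '[[[0.74,0,0,-1,0],[0.74,0,0,-0.9,0],[0.74,0,0,0,0]]]'; python3 - <<'E'
from near import *
for n in("wrist","side","scene"):
    im,d,K,T=shot(n,n+'9.png');W=cloud(d,K,T)
    near(W,.608,.2,.047,.06,.036,n+" tape");near(W,.608,.2,.034,.0445,.045,n+" block")
print(get_state()['position'])
E
```

```text
time: 25.02
position: [0.6073, 0.199, 0.1936]
tool_rot: [1.944, 2.466, 0.002]
ft_force: [-0.1, 0.7, 0.6]
grip_width: 0.741
time: 25.4
position: [0.6082, 0.2004, 0.2714]
tool_rot: [1.943, 2.465, 0.009]
ft_force: [-0.3, 0.7, -0.1]
grip_width: 0.744
wrist tape [606.1 199.2] [54.2 54.2] 15.1 n 928 ztop 53.3 px 250.0 167.0
wrist block [605.7 199.5] [45.7 59.7] 14.3 n 632 ztop 40.4 px 251.0 162.0
side tape [606.3 199.6] [54.4 54.9] 7.2 n 444 ztop 54.0 px 297.0 220.0
side block [603.6 199.5] [49.5 60.2] 14.1 n 250 ztop 41.1 px 299.0 228.0
scene tape [607.6 197.7] [52.9 54.8] 11.1 n 315 ztop 53.2 px 298.0 214.0
scene block [598.2 192.5] [52.9 42.7] 75.6 n 121 ztop 40.9 px 296.0 221.0
[0.60690523 0.19850548 0.26645102]
```

View pics/wrist9.png

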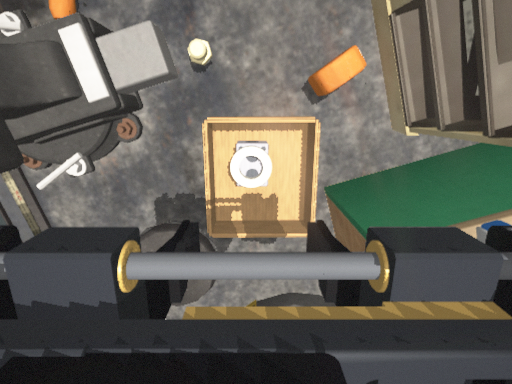

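The tape lies flat on the block, within about 1 mm of centre in 3D. The offset in the picture is parallax.

```bash
python3 -c "
from bench import *;s=get_state();print(s['time'],s['ft_force']);print(job.close_job())"
```

```text
25.55 [-0.59011914 -1.04512957  0.01273915]
the job is handed in; nothing more can be done
None
```

I set the manifold block flat on the carton floor and let go of it. Then I laid the seal tape flat on top, lowering both until they touched before opening the gripper. I handed the job in at 25.6 s with the gripper open and clear above the carton; handing in gives no verdict.

- **Heights:** the block's top read about 40.4 mm (40 mm expected) and the tape's top about 53.3 mm (53 mm expected), so both lie flat.
- **Centring:** from the wrist camera the tape centre is (606, 199) mm against the block's (606, 199.5) mm. The block sits at about (607.5, 199.4) mm by the earlier reading, taken before the tape covered it. The tape is therefore centred to about 1–2 mm.
- **Disagreement:** after the tape was on, the scene camera's block fit, (598, 192) mm, disagreed because the tape hides most of the block. The side camera's fit was a few mm off in x. I relied on the earlier, unobstructed block measurements, which agreed across all three cameras to within about 2 mm.
- **Position in the carton:** I put the stack about 12 mm left and 20 mm back of the carton's centre, to keep the gripper clear of the cabinet on the right.
- **Forces:** the readings I took stayed under about 11 N; the highest was when setting each part down.

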